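# Hold the lid down on a sprung tub for clipping

## Task

Pick up the loose orange lid by its black bar handle and set it level on the white fruit tub, its two red lugs lined up over the tub's two clips, then keep pressing it down onto the sprung black sealing ring with a gentle, steady push of about 12 newtons so that a colleague can fasten the clips. Never press so hard that the ring reaches the end of its travel, and leave the other things on the bench where they are. Do not back off: the program finishes while still pushing, and that same steady push must continue after it ends.

Things in the scene. Friction and masses are not known exactly. Their poses are not given: they have to be found in the camera images.
- lid: Loose orange lid, 190 to 290 g, lying upright on the bench. Origin: centre of its underside, z up. Round plug 104 mm across (tapered to 94 at the bottom), 0 to 12 mm high; disc 136 mm across, 12 to 18 mm; black bar handle 18 to 56 mm, 80 mm long along x, 16 mm wide along y. Two red lugs, 26 mm wide, at +x and -x, to 80 mm from the centre, in line with the handle. Fits either way round.
- lid_seat (a point): Centre of the lid's sealing face (the underside of the disc), 12 mm above the lid's origin.
- lid_handle (a point): Middle of the top of the lid's handle, 56 mm above the lid's origin.
- tub: White round tub of yellow fruit, 140 mm across, rim 117 mm high, fixed in a 170 mm square plywood cradle; it cannot move. Origin: centre of the cradle's underside, on the bench, z up. A clip with an open red lever on the wall at its +x and -x sides, all below 100 mm; the lid's lugs belong above these, the lid's x axis along the tub's (either way round).
- tub_clip_a (a point): Top of the clip at the tub's +x side, 75 mm from its axis, 99 mm high.
- tub_clip_b (a point): Top of the clip at the tub's -x side, 75 mm from its axis, 99 mm high.
- ring_top (a point): Centre of the top face of the black sealing ring in the tub's mouth (130 mm outside, 110 mm inside diameter). The lid's disc sits on it, the plug inside it with 3 mm to spare all round. 132 mm above the bench when free; goes down with the ring. z up.
- ring (a joint): How far the sprung sealing ring is pressed down, in m: 0 free, 0.012 at the hard end of its travel. It resists with 1.5 N at first and 2.5 N more for each mm (so the lid's weight of 2 to 3 N sinks it about 0.4 mm; with 12 N of push besides it is about 5 mm down; at the end stop about 31 N).
- tape: Bystander: cardboard tape roll lying flat, 72 mm across, 24 mm high. Origin at its underside. To be left alone.
- jar: Bystander: amber jar with a yellow cap, 68 mm across, 95 mm high. Origin at its underside. To be left alone.
- mug: Bystander: blue mug, 80 mm across, 90 mm high. Origin at its underside. To be left alone.
- brush: Bystander: hand brush lying on the bench. Origin at its underside. To be left alone.
- carton: Bystander: small cardboard carton, 90 x 120 x 70 mm. Origin at its underside. To be left alone.
- gauge: Bystander: flat aluminium fruit gauge plate, 100 x 160 x 6 mm. Origin at its underside. To be left alone.
Things that resemble listed ones, but are neither listed nor needed, are in the scene too. Of the things shaped like the lid, the orange one is meant.

How it is judged:
At the end, for the whole second after the job is handed in: Lid on the ring: centred within 6 mm, face to face within 3 mm, level within 0.06 rad, lugs in line with the clips within 0.15 rad; bearing on the ring with 9 to 19 N (own weight included), ring 2.5 to 7.5 mm down, pressed by the robot, still, through the last second (horizontal distance between lid_seat and ring_top below 0.006 m and z of lid_seat in the frame of ring_top between -0.003 and 0.003 m and angle between lid's own z axis and vertical below 0.06 rad and angle between the x axis of lid and the x axis of tub, either way round below 0.15 rad and contact force between lid and ring between 9 and 19 N and value of joint ring between 0.0025 and 0.0075 m and contact force between any of the fingers, the arm and lid above 4 N and linear speed of lid below 0.01 m/s); the arm keeps its last pose, push and grip.
It fails at once if the sealing ring is pressed to the end of its travel (value of joint ring above 0.0112 m).
It fails at once if another thing on the bench is pushed away (over 30 mm) or knocked over (distance of any of tape, jar, mug, brush, carton, gauge from where it was at the start of the episode above 0.03 m or angle between any of jar, mug, carton's own z axis and vertical above 0.5 rad).
It also fails if it takes over 43 s, if anything falls off the work surface, if the arm or the gripper's body presses on something with over 40 N, if the wrist force passes 120 N, or if a joint passes its speed limit or range.

## Robot

A 6-joint arm with a two-finger parallel gripper is mounted at the origin on the work surface. World frame = base frame: x ahead of the robot, y to its left, z up, the work surface at z = 0. Lengths are in m, angles in rad, forces in N, time in s.
With the tool pointing down it reaches from about 0.25 to 0.775 m from the base axis. Payload 4 kg.
Tool frame: the origin (TCP) lies midway between the tips of the shut fingers; the grasp point (between the pads) lies 19 mm behind it; z points along the fingers, y is the line along which they close (so a half turn about z gives the same grasp; the last joint's range is limited). The gripper opens to 94 mm and grips with 3 to 60 N. Pads are 16 mm wide; open, the fingers measure 119 mm over their backs; the gripper's body (75 mm by 177 mm) begins 78 mm behind the grasp point.
Start: joints at [1.185, 0.087, 1.371, -0, 1.684, -0.103], TCP at [0.153, 0.528, 0.206] pointing down, gripper open.
Joint ranges: [-3.1, 3.1], [-0.76, 2.03], [0.27, 2.55], [-1.08, 4.22], [0.17, 2.65], [-2.57, 2.57]. Speed limits (rad/s): [2.79, 2.79, 3.14, 3.14, 3.14, 3.14].

## Interface

Orientations are given as [roll, pitch, yaw] about the fixed x, y, z axes, in that order (R = Rz(yaw) Ry(pitch) Rx(roll)).
In Python, from bench import get_obs, snapshot, close_job gives the robot as it stands. The module is installed in compiled form; this text tells all that it offers.
- The arm moves only by the tool drive_tool, never from a script. Its argument "commands" is a list of rows, each a list of 6 numbers: the shift along the tool's x, y, z in units of 0.04 m (1.0 is 0.04 m), then the turn, a rotation vector about the tool's x, y, z in units of 0.1 rad (1.0 is 0.1 rad). In form: [[dx, dy, dz, wx, wy, wz], ...]. A call has 1 to 20 rows; each row shifts and turns the commanded pose from where the row before left it, along the tool's axes as they then stand; what a row does not reach is not made up. A row lasts 1/8 s, in which the tool goes at most 62.5 mm and 10.7 degrees, less where a joint would pass 70% of its speed; a pose out of reach is approached as far as the arm can. A call with a number of a shift or a turn outside -1 to 1 is refused whole. A call with a gripper value outside its range is refused whole. "gripper" is the closure, from 0 (fully open) to 1 (shut), set as the call begins (left out, the last holds). The fingers move at their own pace and stop on an object; the grip force is fixed at half the most. Time passes only in rows, so rows that do not move let the fingers close. It gives the time, the measured TCP pose, the force, the opening and the grip force at its end, in the units of the state.
- get_obs(): the state, without advancing time (a new reading comes with each control period).
- snapshot(name): name is "side" or "top"; returns a dict with "image" (480x640x3 uint8, blue, green, red), "range_z" (480x640 float32, m along the optical axis (not along the pixel's ray), 0 where there is no reading), "fx", "fy", "cx", "cy" (pixels), "rvec" (rotation vector, rad) and "tvec" (3), from world to camera coordinates, as OpenCV has them. Camera axes: x right, y down, z forward; pixel columns grow to the right and rows downward; lengths in m; the calibration is good to about 2 mm. A picture is of the moment at which its call begins.
- close_job(): hands the job in; it is judged then, once.
The state is a dict: "time": time; "joint_positions": joint angles; "qvel": joint speeds; "joint_torque": joint torques, N m; "tool_pos": TCP position; "ee_rot": TCP orientation; "wrist_force": force on the tool from outside, world axes, zero at the start; "wrist_torque": the same for the moment, N m; "width": finger opening in m; "finger_force": force on a finger pad.
Only numpy, scipy, OpenCV 4.12 (cv2) and the standard library are available. Lean on these libraries where they do the work, as an engineer would, in place of code of your own. Each camera call takes 0.05 s, during which the arm holds its last target. There are 200 camera calls.

## Working session

There is one attempt and no reset: what is moved stays moved. The work goes in short steps, Python scripts to look and compute and a tool call to move; the robot and the scene stay as the last step left them, time stands still between calls to the robot, and variables do not carry over. Pictures are saved under pics/ and viewed, at most 10 in all, crops included, and the job is handed in when it is done.

Besides the shell and the picture viewer there is one more tool, called after "Call:" as name([rows], argument=value, ...), one row to a line, values as JSON. drive_tool: Moves the arm, as the interface text tells. Its arguments: {"type":"object","properties":{"commands":{"type":"array"},"gripper":{"type":"number"}},"required":["commands"]}

```bash
mkdir -p pics
cat > h.py <<'E'
import numpy as np, cv2
from bench import get_obs, snapshot, close_job
def cloud(s):
    z=s["range_z"]; v,u=np.mgrid[:480,:640]
    c=np.stack([(u-s["cx"])/s["fx"]*z,(v-s["cy"])/s["fy"]*z,z],-1)
    R=cv2.Rodrigues(np.array(s["rvec"],float))[0]
    p=(c-np.array(s["tvec"]).ravel())@R
    p[z==0]=np.nan
    return p
E
python3 - <<'E'
from h import *
for n in("side","top"):
    s=snapshot(n); cv2.imwrite(f"pics/{n}0.png",s["image"]); np.savez(f"{n}0.npz",p=cloud(s),im=s["image"])
    R=cv2.Rodrigues(np.array(s["rvec"],float))[0]; print(n,-R.T@np.array(s["tvec"]).ravel())
print(get_obs())
E
```

```text
side [ 0.14835556 -1.09839903  0.99451317]
top [0.21839556 0.00622645 1.65863531]
{'time': 0.1, 'joint_positions': array([ 1.18492282e+00,  8.78812992e-02,  1.37205657e+00, -9.56300458e-06,
        1.68359604e+00, -1.03106006e-01]), 'qvel': array([ 0.00024139, -0.00191422, -0.00222628, -0.00024157, -0.00052677,
       -0.00021585]), 'joint_torque': array([ 2.64811475e-03, -3.41252911e+01, -3.03301549e+01,  7.19695073e-02,
        3.04151117e-02, -8.96721349e-05]), 'tool_pos': array([0.15328787, 0.52770956, 0.20444472]), 'ee_rot': array([-3.13966073e+00, -1.90346637e-04,  2.85882390e+00]), 'wrist_force': array([-0.71545961,  0.34815438,  0.22502162]), 'wrist_torque': array([-0.02253331,  0.02494738,  0.03586208]), 'finger_force': 0.0, 'width': 0.09407082348051252}
```

View pics/top0.png

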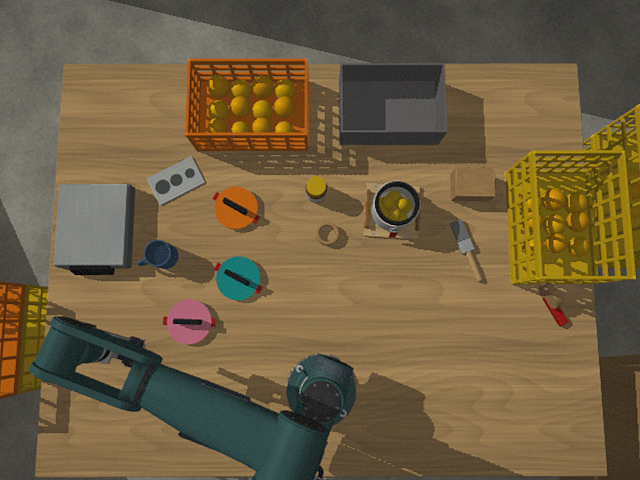

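View pics/side0.png

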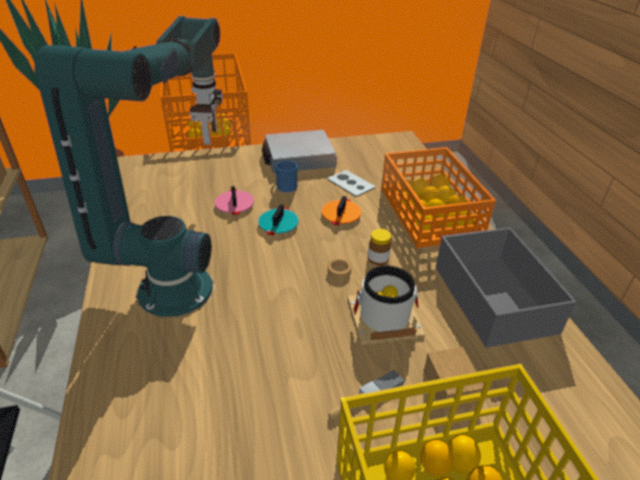

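The top view shows the orange lid at (237,208) with its handle running down to the right. The tub is at (396,205) with a red clip at about (393,234), the jar at (316,188), and the tape at (330,236). Next I'll measure the lid and tub precisely.

Run:
```python
from h import *
T=np.load("top0.npz"); S=np.load("side0.npz")
def circ(q):
    A=np.c_[2*q,np.ones(len(q))]; s=np.linalg.lstsq(A,(q**2).sum(1),rcond=None)[0]; return s[:2],np.sqrt(s[2]+s[0]**2+s[1]**2)
def mec(q): return cv2.minEnclosingCircle(q.astype(np.float32))
for nm,D in(("top",T),("side",S)):
    p=D["p"].reshape(-1,3); im=D["im"].reshape(-1,3)
    hsv=cv2.cvtColor(D["im"],cv2.COLOR_BGR2HSV).reshape(-1,3).astype(int)
    pl=T["p"][208,230]; pt=T["p"][180,396]
    d=np.linalg.norm(p[:,:2]-T["p"][215,237,:2],axis=1)
    m=(d<.1)
    disc=m&(p[:,2]>.008)&(p[:,2]<.03)&(hsv[:,0]>6)&(hsv[:,0]<16)&(hsv[:,1]>180)
    print(nm,"disc",mec(p[disc][:,:2]),np.median(p[disc][:,2]),disc.sum())
    h=m&(p[:,2]>.045)&(p[:,2]<.07); q=p[h]
    print(" handle",cv2.minAreaRect(q[:,:2].astype(np.float32)*1000),q[:,:2].mean(0),np.median(q[:,2]),h.sum())
    red=m&((hsv[:,0]<5)|(hsv[:,0]>174))&(hsv[:,1]>150)&(p[:,2]>.008)
    _,V=np.linalg.eigh(np.cov(q[:,:2].T)); print(" hdir",np.arctan2(V[1,1],V[0,1]))
    r=p[red]
    if len(r): 
        _,V=np.linalg.eigh(np.cov(r[:,:2].T)); print(" lugs",len(r),mec(r[:,:2]),np.arctan2(V[1,1],V[0,1]))
    c0=T["p"][205,396,:2]; d=np.linalg.norm(p[:,:2]-c0,axis=1)
    rim=(d<.1)&(p[:,2]>.110)&(p[:,2]<.145); q=p[rim]; print(" rim",mec(q[:,:2]),np.percentile(q[:,2],[5,50,95]),rim.sum())
    rg=(d<.1)&(p[:,2]>.127)&(p[:,2]<.138); q=p[rg]; print(" ring",circ(q[:,:2]),mec(q[:,:2]),rg.sum())
    red=(d<.14)&((hsv[:,0]<6)|(hsv[:,0]>174))&(hsv[:,1]>140)&(p[:,2]>.02); r=p[red]
    print(" clips",np.round(r[:40],3).tolist())
    cr=(d<.14)&(p[:,2]>.005)&(p[:,2]<.05); print(" cradle",cr.sum(),cv2.minAreaRect(p[cr][:,:2].astype(np.float32)*1000))
i=T["im"][150:270,340:460]; a=cv2.resize(i,None,fx=4,fy=4,interpolation=2)
cv2.imwrite("pics/tub.png",a)
for n,(r,c) in dict(jar=(188,316),tape=(228,328),mug=(255,160),gauge=(180,176)).items(): print(n,T["p"][r,c])
```

```text
top disc ((0.558046817779541, 0.2692287266254425), 0.0693863034248352) 0.017242189693256957 1252
 handle ((559.6637573242188, 267.0369873046875), (81.50762939453125, 16.32075309753418), 59.86991500854492) [0.55902486 0.26623409] 0.05431546808975354 139
 hdir 1.048662332625623
 lugs 43 ((0.5573398470878601, 0.2691393792629242), 0.07945798337459564) 1.051124695884847
 rim ((0.5510075688362122, -0.22452081739902496), 0.07093832641839981) [0.1124594  0.1284405  0.13681154] 700
 ring (array([ 0.55042282, -0.22380403]), np.float64(0.05988179757419127)) ((0.5507251620292664, -0.22373150289058685), 0.06567016988992691) 372
 clips [[0.49, -0.2, 0.137], [0.467, -0.207, 0.078], [0.469, -0.211, 0.069], [0.469, -0.214, 0.069], [0.47, -0.218, 0.064], [0.469, -0.221, 0.069], [0.469, -0.224, 0.068], [0.469, -0.227, 0.066], [0.468, -0.21, 0.056], [0.467, -0.212, 0.062], [0.467, -0.215, 0.062], [0.467, -0.218, 0.062], [0.467, -0.222, 0.06], [0.468, -0.225, 0.056], [0.467, -0.209, 0.044], [0.467, -0.212, 0.042], [0.465, -0.216, 0.054], [0.465, -0.219, 0.054], [0.465, -0.223, 0.052], [0.466, -0.226, 0.0
[... 1044 characters left out ...]
8, -0.225, 0.076], [0.628, -0.241, 0.058], [0.467, -0.222, 0.069], [0.468, -0.226, 0.073], [0.469, -0.231, 0.077], [0.468, -0.221, 0.064], [0.467, -0.229, 0.073], [0.466, -0.228, 0.068], [0.467, -0.231, 0.071], [0.468, -0.23, 0.066], [0.465, -0.224, 0.057], [0.466, -0.228, 0.061], [0.465, -0.223, 0.053], [0.465, -0.231, 0.061], [0.462, -0.224, 0.05], [0.465, -0.225, 0.051], [0.464, -0.226, 0.049], [0.464, -0.229, 0.047]]
 cradle 1661 ((544.5477294921875, -248.134521484375), (178.3384246826172, 258.05328369140625), 62.01460266113281)
jar [0.60365045 0.01519243 0.08801737]
tape [ 0.49496113 -0.02214578  0.00524801]
mug [0.40953588 0.50267789 0.00659029]
gauge [0.65065763 0.46237837 0.00381474]
```

View pics/tub.png

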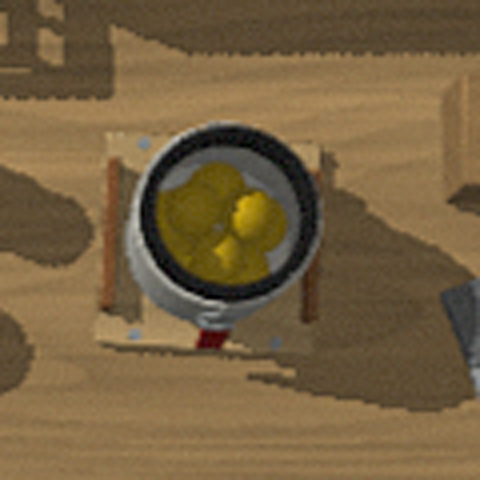

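The crop shows the tub's ring centred near (230,212), the cradle turned about 3° and the near red clip at (212,338).

- **Lid:** (0.558, 0.2685), yaw 1.046.
- **Ring:** (0.550, -0.225), tub axis yaw about -0.06.

I'll turn the tool to yaw 1.046 and then traverse.

Call:
drive_tool([
  [0,0,0,0,0,1],
  [0,0,0,0,0,1],
  [0,0,0,0,0,1],
  [0,0,0,0,0,1],
  [0,0,0,0,0,1],
  [0,0,0,0,0,1],
  [0,0,0,0,0,1],
  [0,0,0,0,0,1],
  [0,0,0,0,0,1],
  [0,0,0,0,0,1],
  [0,0,0,0,0,1],
  [0,0,0,0,0,1],
  [0,0,0,0,0,1],
  [0,0,0,0,0,1],
  [0,0,0,0,0,1],
  [0,0,0,0,0,1],
  [0,0,0,0,0,1],
  [0,0,0,0,0,1],
  [0,0,0,0,0,0.13],
], gripper=0)

```text
time: 2.48
tool_pos: [0.1534, 0.5279, 0.2049]
ee_rot: [3.141, 0.001, 1.046]
wrist_force: [0.3, -0.2, 0.8]
width: 0.094
finger_force: 0.0
```

Call:
drive_tool([
  [0,0.4,0,0,0,0],
  [0,0.75,0,0,0,0],
  [0,0.75,0,0,0,0],
  [0,0.75,0,0,0,0],
  [0,0.75,0,0,0,0],
  [0,0.75,0,0,0,0],
  [0,0.75,0,0,0,0],
  [0,0.75,0,0,0,0],
  [0,0.75,0,0,0,0],
  [0,0.75,0,0,0,0],
  [0,0.75,0,0,0,0],
  [0,0.75,0,0,0,0],
  [0,0.75,0,0,0,0],
  [0,0.75,0,0,0,0],
  [0,0.75,0,0,0,0],
  [-0.25,0.7,0,0,0,0],
  [-0.25,0.4,0,0,0,0],
  [0,0,0,0,0,0],
  [0,0,0,0,0,0],
])

```text
time: 4.85
tool_pos: [0.5583, 0.2706, 0.2057]
ee_rot: [-3.141, -0.001, 1.046]
wrist_force: [0.2, 0.1, 0.1]
width: 0.094
finger_force: 0.0
```

Call:
drive_tool([
  [-0.04,0.02,0.4,0,0,0],
  [0,0,0.5,0,0,0],
  [0,0,0.5,0,0,0],
  [0,0,0.5,0,0,0],
  [0,0,0.5,0,0,0],
  [0,0,0.5,0,0,0],
  [0,0,0.5,0,0,0],
  [0,0,0.4,0,0,0],
  [0,0,0.3,0,0,0],
  [0,0,0.2,0,0,0],
  [0,0,0.1,0,0,0],
  [0,0,0.1,0,0,0],
  [0,0,0,0,0,0],
  [0,0,0,0,0,0],
])

```text
time: 6.6
tool_pos: [0.559, 0.2686, 0.0259]
ee_rot: [3.141, -0.001, 1.046]
wrist_force: [0.2, -0.3, -0.9]
width: 0.0941
finger_force: 0.0
```

Call:
drive_tool([
  [0,0,0,0,0,0],
  [0,0,0,0,0,0],
  [0,0,0,0,0,0],
  [0,0,0,0,0,0],
  [0,0,0,0,0,0],
  [0,0,0,0,0,0],
  [0,0,0,0,0,0],
  [0,0,0,0,0,0],
], gripper=1)

```text
time: 7.6
tool_pos: [0.559, 0.2684, 0.0255]
ee_rot: [3.141, -0.0, 1.046]
wrist_force: [1.3, -0.5, -0.3]
width: 0.0171
finger_force: 0.4
```

Call:
drive_tool([
  [0,0,0,0,0,0],
  [0,0,0,0,0,0],
  [0,0,0,0,0,0],
  [0,0,-0.1,0,0,0],
  [0,0,-0.2,0,0,0],
  [0,0,-0.4,0,0,0],
  [0,0,-0.5,0,0,0],
  [0,0,-0.5,0,0,0],
  [0,0,-0.5,0,0,0],
  [0,0,-0.5,0,0,0],
  [0,0,-0.5,0,0,0],
  [0,0,-0.5,0,0,0],
  [0,0,-0.5,0,0,0],
  [0,0,-0.4,0,0,0],
  [0,0,-0.2,0,0,0],
  [0,0,-0.1,0,0,0],
  [0,0,0,0,0,0],
  [0,0,0,0,0,0],
])

```text
time: 9.85
tool_pos: [0.5584, 0.2684, 0.2205]
ee_rot: [-3.14, 0.001, 1.046]
wrist_force: [-0.2, 0.0, -1.4]
width: 0.0156
finger_force: 30.0
```

Call:
drive_tool([
  [0,0,0,0,0,0.5],
  [0,0,0,0,0,1],
  [0,0,0,0,0,1],
  [0,0,0,0,0,1],
  [0,0,0,0,0,1],
  [0,0,0,0,0,1],
  [0,0,0,0,0,1],
  [0,0,0,0,0,1],
  [0,0,0,0,0,1],
  [0,0,0,0,0,1],
  [0,0,0,0,0,1],
  [0,0,0,0,0,0.56],
  [0,0,0,0,0,0],
])

```text
time: 11.48
tool_pos: [0.5584, 0.2684, 0.2207]
ee_rot: [3.141, 0.001, -0.06]
wrist_force: [-0.0, 1.0, -2.6]
width: 0.0159
finger_force: 30.0
```

Call:
drive_tool([
  [0,0.2,0,0,0,0],
  [0,0.5,0,0,0,0],
  [0,0.75,0,0,0,0],
  [0,0.8,0,0,0,0],
  [0,0.8,0,0,0,0],
  [0,0.8,0,0,0,0],
  [0,0.8,0,0,0,0],
  [0,0.8,0,0,0,0],
  [0,0.8,0,0,0,0],
  [0,0.8,0,0,0,0],
  [0,0.8,0,0,0,0],
  [0,0.8,0,0,0,0],
  [0,0.8,0,0,0,0],
  [0.1,0.8,0,0,0,0],
  [0.2,0.8,0,0,0,0],
  [0.13,0.6,0,0,0,0],
  [0.1,0.4,0,0,0,0],
  [0,0.2,0,0,0,0],
  [0,0.08,0,0,0,0],
  [0,0,0,0,0,0],
])

```text
time: 13.98
tool_pos: [0.5502, -0.2246, 0.2216]
ee_rot: [-3.141, -0.0, -0.06]
wrist_force: [-0.3, 0.1, -1.4]
width: 0.0159
finger_force: 30.0
```

Run:
```python
from h import *
print(get_obs()["tool_pos"],get_obs()["ee_rot"],get_obs()["wrist_force"])
for n in("top","side"):
    s=snapshot(n); P=cloud(s); p=P.reshape(-1,3); im=s["image"]
    hsv=cv2.cvtColor(im,cv2.COLOR_BGR2HSV).reshape(-1,3).astype(int)
    d=np.linalg.norm(p[:,:2]-[.55,-.225],axis=1)
    disc=(d<.1)&(p[:,2]>.2)&(p[:,2]<.222)&(hsv[:,0]>6)&(hsv[:,0]<16)&(hsv[:,1]>160)
    q=p[disc]; print(n,disc.sum(),cv2.minEnclosingCircle(q[:,:2].astype(np.float32)))
    A=np.c_[q[:,:2]-[.55,-.225],np.ones(len(q))]; print(" plane",np.linalg.lstsq(A,q[:,2],rcond=None)[0])
    red=(d<.1)&((hsv[:,0]<5)|(hsv[:,0]>174))&(hsv[:,1]>150)&(p[:,2]>.19)&(p[:,2]<.23); r=p[red]
    for sg in(1,-1):
        k=r[(r[:,0]-.55)*sg>.03]; print(" lug",len(k),k.mean(0) if len(k) else '')
    u,v=(396,205) if n=="top" else (388,270)
    cv2.imwrite(f"pics/{n}1.png",cv2.resize(im[v-90:v+90,u-110:u+110],None,fx=3,fy=3,interpolation=2))
```

```text
[ 0.55020878 -0.22455199  0.22155031] [-3.14119279e+00 -6.78082100e-05 -5.95232231e-02] [-0.26954329  0.12943551 -1.44914556]
top 674 ((0.5304496884346008, -0.22822099924087524), 0.06492006033658981)
 plane [-0.01256797  0.00770236  0.21309971]
 lug 0 
 lug 6 [ 0.47838458 -0.2273799   0.21496779]
side 775 ((0.5492584109306335, -0.22426436841487885), 0.07954856008291245)
 plane [4.59037716e-05 8.05895384e-03 2.13993987e-01]
 lug 24 [ 0.62375121 -0.22944023  0.21307156]
 lug 26 [ 0.47568027 -0.22191262  0.21462852]
```

View pics/side1.png

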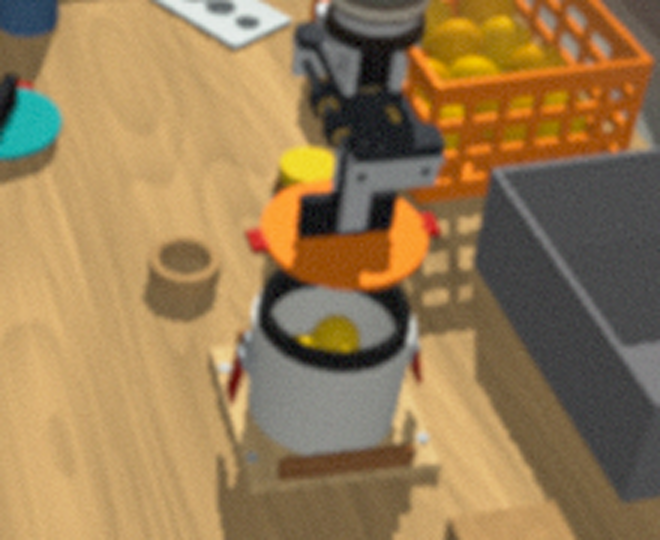

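The side view shows the lid at (345,235) level above the ring at (335,315), with its lugs in line with the clips and all else undisturbed. The measured lid centre matches the ring to about 1 mm, so I'll lower it.

Call:
drive_tool([
  [0,0,0.2,0,0,0],
  [0,0,0.3,0,0,0],
  [0,0,0.3,0,0,0],
  [0,0,0.3,0,0,0],
  [0,0,0.25,0,0,0],
  [0,0,0.15,0,0,0],
  [0,0,0.1,0,0,0],
  [0,0,0.1,0,0,0],
  [0,0,0.1,0,0,0],
  [0,0,0,0,0,0],
  [0,0,0,0,0,0],
])

```text
time: 15.45
tool_pos: [0.5503, -0.2251, 0.1497]
ee_rot: [3.141, -0.0, -0.06]
wrist_force: [0.9, 0.3, -2.3]
width: 0.0159
finger_force: 30.0
```

Call:
drive_tool([
  [0,0,0.05,0,0,0],
  [0,0,0.05,0,0,0],
  [0,0,0.05,0,0,0],
  [0,0,0.05,0,0,0],
  [0,0,0,0,0,0],
  [0,0,0,0,0,0],
])

```text
time: 16.2
tool_pos: [0.5503, -0.2251, 0.1432]
ee_rot: [3.141, -0.001, -0.06]
wrist_force: [-3.0, 1.3, 5.0]
width: 0.0156
finger_force: 30.0
```

Call:
drive_tool([
  [0,0,0.03,0,0,0],
  [0,0,0.03,0,0,0],
  [0,0,0,0,0,0],
  [0,0,0,0,0,0],
])

```text
time: 16.7
tool_pos: [0.5503, -0.2251, 0.1419]
ee_rot: [3.141, -0.002, -0.06]
wrist_force: [-3.7, 1.4, 8.4]
width: 0.0159
finger_force: 30.0
```

Run:
```python
from h import *
f=[];t=[]
for i in range(8):
    s=snapshot("side"); o=get_obs(); f.append(o["wrist_force"]); t.append(o["wrist_torque"])
print(np.mean(f,0),np.std(f,0),np.mean(t,0),o["tool_pos"],o["ee_rot"],o["time"])
P=cloud(s); p=P.reshape(-1,3); im=s["image"]
hsv=cv2.cvtColor(im,cv2.COLOR_BGR2HSV).reshape(-1,3).astype(int)
d=np.linalg.norm(p[:,:2]-[.55,-.225],axis=1)
disc=(d<.1)&(p[:,2]>.12)&(p[:,2]<.145)&(hsv[:,0]>6)&(hsv[:,0]<16)&(hsv[:,1]>160)
q=p[disc]; print(disc.sum(),cv2.minEnclosingCircle(q[:,:2].astype(np.float32)))
A=np.c_[q[:,:2]-[.55,-.225],np.ones(len(q))]; print("plane",np.linalg.lstsq(A,q[:,2],rcond=None)[0])
red=(d<.1)&((hsv[:,0]<5)|(hsv[:,0]>174))&(hsv[:,1]>150)&(p[:,2]>.12)&(p[:,2]<.15); r=p[red]
for sg in(1,-1): k=r[(r[:,0]-.55)*sg>.03]; print("lug",len(k),k.mean(0) if len(k) else '')
u,v=(388,290); cv2.imwrite("pics/side2.png",cv2.resize(im[v-70:v+70,u-90:u+90],None,fx=4,fy=4,interpolation=2))
```

```text
[-3.44214991  1.52245994  9.10220799] [0.56396262 0.63760596 0.31474129] [ 0.40315197  0.95989161 -0.00689807] [ 0.55034151 -0.22514109  0.14184817] [ 3.14077568e+00 -1.96785524e-03 -6.01617264e-02] 17.1
812 ((0.5488916635513306, -0.22835366427898407), 0.07945187389850616)
plane [-0.00109923  0.02023307  0.13429798]
lug 16 [ 0.62335235 -0.2309483   0.13406102]
lug 24 [ 0.47610327 -0.22205194  0.13448506]
```

View pics/side2.png

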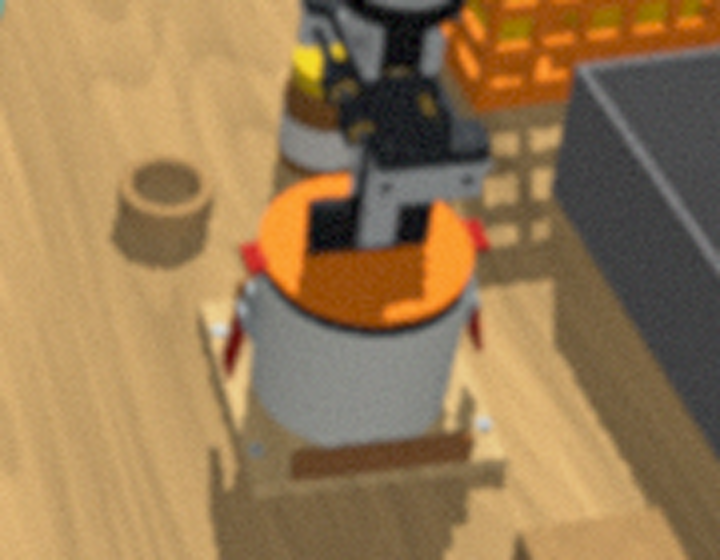

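The lid is seated at (367,250), with the lugs at (253,257) and (477,236) above the clips. The sideways force of (-3.4, +1.5) N means the plug is touching the ring's inner wall. I'll nudge the lid that way to centre it.

Call:
drive_tool([
  [-0.02,-0.01,0,0,0,0],
  [-0.02,-0.01,0,0,0,0],
  [0,0,0,0,0,0],
  [0,0,0,0,0,0],
  [0,0,0,0,0,0],
  [0,0,0,0,0,0],
])

```text
time: 17.85
tool_pos: [0.5503, -0.2251, 0.1422]
ee_rot: [3.139, -0.006, -0.06]
wrist_force: [1.0, -0.8, 8.3]
width: 0.0158
finger_force: 30.0
```

```bash
cat > f.py <<'E'
from h import *
f=[];t=[]
for i in range(8):
    s=snapshot("side"); o=get_obs(); f.append(o["wrist_force"]); t.append(o["wrist_torque"])
print(np.mean(f,0),np.mean(t,0),o["tool_pos"],o["ee_rot"],o["finger_force"],o["time"])
E
python3 f.py
```

```text
[ 0.30702673 -0.63784404  7.98248804] [0.18771538 0.43714339 0.00461778] [ 0.55030733 -0.22510573  0.14220548] [ 3.13910098 -0.00575966 -0.06021308] 30.0065678358078 18.25
```

The lateral force is gone. It was stiction, and the tool position didn't change. I need about 4 N more push.

Call:
drive_tool([
  [0,0,0.02,0,0,0],
  [0,0,0.02,0,0,0],
  [0,0,0.02,0,0,0],
  [0,0,0.01,0,0,0],
  [0,0,0,0,0,0],
  [0,0,0,0,0,0],
  [0,0,0,0,0,0],
  [0,0,0,0,0,0],
])

```text
time: 19.25
tool_pos: [0.5504, -0.2251, 0.1407]
ee_rot: [3.139, -0.007, -0.06]
wrist_force: [-0.5, -0.1, 12.1]
width: 0.016
finger_force: 30.0
```

```bash
python3 f.py
```

```text
[-0.7634841  -0.30914265 11.55775278] [0.355394   0.67830634 0.02109043] [ 0.55036541 -0.22510892  0.14071567] [ 3.13876904 -0.00660174 -0.06019893] 30.010873675346375 19.65
```

```bash
python3 f.py; python3 -c "
from bench import close_job; print(close_job())"
```

```text
[-1.30516676  0.03078164 11.49781152] [ 0.34650965  0.67384048 -0.00627271] [ 0.55036594 -0.22515744  0.14069296] [ 3.13875429 -0.00657606 -0.06025465] 30.010952353477478 20.05
the job is handed in; nothing more can be done
None
```

The orange lid is on the tub, level and with its lugs in line with the clips. The arm was still pressing it down with a steady 11.5 N (ring about 5 mm down by tool height) when I handed the job in at about 20 s; no verdict was returned.

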